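# Load a hex bar into the bench collet to its depth stop and clamp it

### The arm

A 6-joint arm with a two-finger parallel gripper is mounted at the origin on a cart in front of the work surface, level with it; the furniture and walls round the work are solid. World frame = base frame: x ahead of the robot, y to its left, z up, the work surface at z = 0. Lengths are in m, angles in rad, forces in N, time in s.
With the tool pointing down it reaches from about 0.4 to 0.825 m from the base axis. Payload 7 kg.
Tool frame: the origin (TCP) lies at the very end of the fingers, on their centre line; the grasp point (between the pads) lies 19 mm behind it; z points along the fingers, y is the line along which they close (so a half turn about z gives the same grasp; the last joint's range is limited). The gripper opens to 85 mm and grips with 20 to 120 N. Pads are 22 mm wide; open, the fingers measure 114 mm over their backs; the gripper's body (76 mm by 85 mm) begins 54 mm behind the grasp point. The pads swing forward as they close: fully open they stand 13 mm farther back than shut.
Start: joints at [1.601, 0.359, 0.012, 0, -1.224, -0.288], TCP at [0.172, 0.653, 0.231] pointing down, gripper open.
Joint ranges: [-3.07, 3.07], [-1.43, 2.12], [-1.02, 1.25], [-3.03, 1.67], [-3.05, -0], [-3.03, 3.03]. Speed limits (rad/s): [2.39, 2.39, 3.01, 3.14, 3.14, 3.14].

### API

Orientations are given as a unit quaternion [w, x, y, z].
In Python, from station import env gives the robot as it stands. The module is installed in compiled form; this text tells all that it offers.
- The arm moves only by the tool play_rows, never from a script. Its argument "series" is a list of rows, each an object with "offset": the shift along the world's x, y, z each as a share of 300 mm, from -1 to 1, a list of three; "roll": the turn about the world's z as a share of pi/2 rad, from -1 to 1; "jaw": the gripper command: -1 is shut, 1 is fully open, values between are in proportion. A call has exactly 10 rows; each row shifts and turns the commanded pose from where the row before left it; what a row does not reach is not made up. A row lasts 1/10 s, in which the tool goes at most 50 mm and 8.59 degrees, less where a joint would pass 70% of its speed; a pose out of reach is approached as far as the arm can. A call with a number of a shift or a turn outside -1 to 1 is refused whole. A call with a gripper value outside its range is refused whole. The fingers move at their own pace and stop on an object; "squeeze" is the grip in N (left out, the last holds). Time passes only in rows, so rows that do not move let the fingers close, or fill a call up. It gives the time, the measured TCP pose, the force, the opening and the grip force at its end, in the units of the state.
- env.get_obs(): the state, without advancing time (a new reading comes with each control period).
- env.capture(name): name is "scene" or "top" or "wrist"; returns the picture (420x560x3 uint8, blue, green, red); there is no depth.
- env.camera_params(name): a dict with "mtx" (3x3 intrinsics, pixels), "R" (3x3) and "t" (3): a world point X has camera coordinates R X + t; the wrist camera has in their place "tool_from_camera" (4x4, takes a point from camera to tool coordinates, whose origin is the TCP and whose axes are the flange's). Camera axes: x right, y down, z forward; pixel columns grow to the right and rows downward; lengths in m; the calibration is good to about 2 mm. A picture is of the moment at which its call begins: read the wrist's pose just before it. camera_params takes no time and is no camera call.
- env.sign_off(): hands the job in; it is judged then, once.
Trained networks look in the newest picture that a camera, given by its name, has taken for a name from the list of things; names that differ only in an ending like _2 or _b are one class to them, and where a whole thing is asked for, a point or a joint stands for the part that bears it (a point fixed in the world has none). Each returns a list of dicts, best first, with "score" (0 to 1); they miss things now and then, are a little off and sometimes report something else, mostly with a low value. They report only what shows in the picture. A call takes as long as a camera call. They do not tell look-alikes from the thing itself.
- env.find_in(camera, target): "bbox" ([left, top, width, height] in pixels, round what is visible of it).
- env.silhouettes(camera, target): "region" (420x560 bool, what is visible of it) and "bbox" ([left, top, width, height] in pixels, round what is visible of it).
The state is a dict: "t": time; "q": joint angles; "qvel": joint speeds; "tau": joint torques, N m; "tcp_pos": TCP position; "eef_rot": TCP orientation; "contact_force": force on the tool from outside, world axes, zero at the start; "ft_torque": the same for the moment, N m; "grip_width": finger opening in m; "gripper_force": force on a finger pad.
Only numpy, scipy, OpenCV 4.12 (cv2) and the standard library are available. Lean on these libraries where they do the work, as an engineer would, in place of code of your own. Each camera call takes 0.05 s, during which the arm holds its last target. There are 200 camera calls.

### The job

Take the steel hex bar out of the bar rack and feed it foot first down into the open bench collet until its foot has pushed the sprung stop pin inside solidly home, feeling for the stop: press the bar firmly against it for a moment, with about 5 to 15 newtons. Then swing the red-handled collet lever fully shut to clamp the bar there and let go; leave the brass round bar in the rack and the pots and cup where they stand.

Things in the scene. Friction and masses are not known exactly. Their poses are not given: they have to be found in the camera images.
- hex_bar_mid (a point): Centre of the bright steel hexagonal bar, 14 mm across flats (16 mm across corners), 140 mm long, about 0.2 kg, edges of the ends slightly stepped back 1 mm. It stands upright in one of the two rack holes, at any yaw. z points up along the bar; x is square to one pair of flats (the other flats are at +-60 degrees).
- hex_bar_foot (a point): Centre of the bar's lower end face, 70 mm below hex_bar_mid along the bar; same axes.
- round_bar_mid (a point): Centre of the brass round bar, 16 mm diameter, 140 mm long, standing in the other hole of the rack; it must stay there.
- bar_rack: Blue plastic block, fixed to the bench, 50 x 150 mm and 40 mm high on a thin black foot; origin at the centre of its underside, z up. Two round upright holes, 17.7 mm wide, at y = +40 and -40 mm in its frame, 32 mm deep (floor 8 mm above the bench): a bar stands 108 mm out of the block. Which bar is in which hole varies.
- collet: Bench collet fixed to the bench: dark hexagonal steel column, 57 mm across flats, on a 110 mm square grey base plate, with a lever round it; origin on the bore axis at bench level, z up. Three jaws in the bore close on the bar as the lever is shut; shut first, it keeps the bar out.
- collet_mouth (a point): Centre of the mouth of the collet's upright bore, on the column's top face, 95 mm above the bench. The bore is hexagonal, 15.5 mm across flats when open, with a 45 degree lead-in 4 mm deep, 23.5 mm across flats at the top. x is square to one pair of bore flats, z is up. Some 10 to 13 mm down three sprung balls rub on the bar with a drag of roughly 2 to 8 N, so it does not fall in by itself.
- depth_stop: Foot of the depth stop, hidden at the bottom of the bore; its origin is that of the collet fixture (on the bore axis at bench level) and does not tell the depth. The stop carries a sprung pin on the bore axis. How deep it is set is not measured and differs each time: with the bar solidly home the foot of the bar is between 28 and 64 mm below the mouth.
- stop_pin (a joint): How far the sprung pin of the depth stop is pushed down: 0 untouched, 0.006 m solidly home. Only about 1 N is needed to sink it; at 6 mm it stops hard and the resistance rises steeply. If the bar is drawn back, even by 2 mm as a gripper lets go of it, the pin follows it up and the bar has to be pressed home again, for instance on its top end.
- lever (a joint): Angle of the collet lever: 0 fully open, 1.2 rad fully shut (hard stops); starts between 0 and 0.12. It grows anticlockwise seen from above, about the bore axis, stays where it is left and needs about 4 N at the red grip.
- lever_grip (a point): Point on the axis of the upright round red grip at the end of the lever, 17 mm below the grip's top; grip 16 mm diameter, from 46 to 95 mm above the bench. It moves on a circle of 110 mm radius about the bore axis; the steel lever arm below it has its top 45 mm above the bench and the grip turns with the lever.
- travel_cup: Dark green take-away cup with black lid, 74 mm wide, 155 mm high, a bystander; origin at the centre of its underside.
- sample_pot_0: Clear sample pot with blue lid, 51 mm wide, 59 mm high, a bystander; origin at the centre of its underside.
- sample_pot_1: Clear sample pot with white lid, 51 mm wide, 59 mm high, a bystander; origin at the centre of its underside.
Not all that is in view belongs to the job. What is meant by the part that bears hex_bar_mid is not green, and is the larger of those in its own colour.

How it is judged:
On the way, in this order (a step that is already met when the one before it is completed fails the run):
1. the hex bar has entered the open collet: its foot at least 8 mm below the mouth on the bore axis, the lever still open (z of hex_bar_foot in the frame of collet_mouth below -0.008 m and horizontal distance between hex_bar_foot and collet_mouth below 0.003 m and value of joint lever below 0.4 rad), for 0.05 s.
2. the bar is pressed home: the stop pin within 1.2 mm of solid, the bar bearing on the stop with at least 3 N, the lever still open (value of joint stop_pin above 0.0048 m and z of hex_bar_foot in the frame of collet_mouth below -0.024 m and value of joint lever below 0.4 rad and contact force between hex_bar and depth_stop above 3 N), for 0.2 s.
At the end, for the whole second after the job is handed in: The hex bar stands upright in the collet (within 0.06 rad and 3 mm of the bore axis), its foot holding the stop pin down to within 1.5 mm of solidly home, and the lever is shut to at least 1.1 of its 1.2 rad; the round bar still stands in the rack (value of joint stop_pin above 0.0045 m and z of hex_bar_foot in the frame of collet_mouth below -0.024 m and horizontal distance between hex_bar_foot and collet_mouth below 0.003 m and angle between the z axis of hex_bar_mid and the z axis of collet_mouth, either way round below 0.06 rad and value of joint lever above 1.1 rad and horizontal distance between round_bar_mid and bar_rack below 0.05 m and height (world z) of round_bar_mid below 0.085 m); the robot touches nothing.
It fails at once if the bar pressed on the depth stop with more than 22 N (contact force between hex_bar and depth_stop above 22 N).
It fails at once if the round bar, a pot or the cup moved by more than 30 mm (distance of any of round_bar_mid, travel_cup, sample_pot_0, sample_pot_1 from where it was at the start of the episode above 0.03 m).
It also fails if it takes over 72 s, if anything falls off the work surface, if the arm or the gripper's body presses on something with over 40 N, if the wrist force passes 120 N, or if a joint passes its speed limit or range.

## Working session

There is one attempt and no reset: what is moved stays moved. The work goes in short steps, Python scripts to look and compute and a tool call to move; the robot and the scene stay as the last step left them, time stands still between calls to the robot, and variables do not carry over. Pictures are saved under pics/ and viewed, at most 10 in all, crops included, and the job is handed in when it is done.

Besides the shell and the picture viewer there is one more tool, called after "Emit:" as a command line: name --argument value ..., lists and objects as JSON in quotes. play_rows: Moves the arm, as the interface text tells. Its arguments: {"type":"object","properties":{"series":{"type":"array","items":{"type":"object","properties":{"offset":{"type":"array","items":{"type":"number"}},"roll":{"type":"number"},"jaw":{"type":"number"}}}},"squeeze":{"type":"number"}},"required":["series"]}

```bash
mkdir -p pics; cat > h.py <<'E'
import numpy as np, cv2
from station import env
def ray(cam,uv):
    p=env.camera_params(cam);K=np.array(p["mtx"]);R=np.array(p["R"]);t=np.array(p["t"])
    d=R.T@np.linalg.inv(K)@np.array([uv[0],uv[1],1.]);return -R.T@t,d
def atz(cam,uv,z):
    c,d=ray(cam,uv);return c+d*(z-c[2])/d[2]
def proj(cam,X):
    p=env.camera_params(cam);x=np.array(p["mtx"])@(np.array(p["R"])@np.array(X)+np.array(p["t"]));return x[:2]/x[2]
E
python3 - <<'E'
from h import *
ims=[]
for c in("scene","top"):
    im=env.capture(c);cv2.imwrite(f"pics/{c}0.png",im)
    for n in("hex_bar_mid","round_bar_mid","bar_rack","collet","lever_grip","travel_cup","sample_pot_0","sample_pot_1"):
        print(c,n,[(np.round(d["bbox"]).tolist(),round(d["score"],2)) for d in env.find_in(c,n)[:4]])
    p=env.camera_params(c);print(-np.array(p["R"]).T@np.array(p["t"]))
print(env.get_obs())
E
```

```text
scene hex_bar_mid [([196.0, 216.0, 9.0, 28.0], 0.66), ([215.0, 186.0, 10.0, 36.0], 0.56), ([240.0, 202.0, 12.0, 43.0], 0.51)]
scene round_bar_mid [([205.0, 170.0, 11.0, 37.0], 0.66)]
scene bar_rack [([200.0, 200.0, 40.0, 40.0], 0.67)]
scene collet [([292.0, 244.0, 58.0, 70.0], 0.57)]
scene lever_grip [([307.0, 266.0, 28.0, 44.0], 0.78)]
scene travel_cup [([406.0, 234.0, 40.0, 51.0], 0.88)]
scene sample_pot_0 [([205.0, 163.0, 18.0, 27.0], 0.66), ([325.0, 193.0, 15.0, 24.0], 0.6)]
scene sample_pot_1 [([205.0, 163.0, 18.0, 27.0], 0.66), ([325.0, 193.0, 15.0, 24.0], 0.6)]
[-0.01606259 -0.50614431  0.74792202]
top hex_bar_mid [([255.0, 235.0, 5.0, 8.0], 0.46), ([223.0, 236.0, 7.0, 8.0], 0.4)]
top round_bar_mid [([350.0, 239.0, 22.0, 19.0], 0.62), ([194.0, 230.0, 11.0, 6.0], 0.48)]
top bar_rack [([187.0, 222.0, 59.0, 34.0], 0.66)]
top collet [([315.0, 215.0, 55.0, 39.0], 0.87)]
top lever_grip [([325.0, 228.0, 44.0, 30.0], 0.57)]
top travel_cup [([381.0, 155.0, 28.0, 25.0], 0.87)]
top sample_pot_0 [([147.0, 186.0, 20.0, 20.0], 0.67), ([275.0, 145.0, 19.0, 20.0], 0.59), ([316.0, 212.0, 59.0,
[... 163 characters left out ...]
 1.49046461]
{'t': 0.9, 'q': array([ 1.60112222e+00,  3.58583030e-01,  1.19063315e-02,  2.60952718e-05,
       -1.22411662e+00, -2.88120738e-01]), 'qvel': array([ 0.00137803, -0.00048123, -0.00186026, -0.00144118,  0.00043007,
       -0.0009717 ]), 'tau': array([ 1.20480221e-03, -5.82959676e+01,  2.93663603e+01,  6.94157347e+00,
       -4.56361613e-04, -7.28590180e-06]), 'tcp_pos': array([0.17209851, 0.6526704 , 0.23132069]), 'eef_rot': array([-3.43086931e-06,  9.91704792e-01, -1.28536394e-01,  1.18776619e-05]), 'contact_force': array([ 0.05848078, -0.78930899, -0.51598901]), 'ft_torque': array([-0.01286774,  0.02098726,  0.01371988]), 'gripper_force': 0.0, 'grip_width': 0.08569599912707507}
```

View pics/scene0.png

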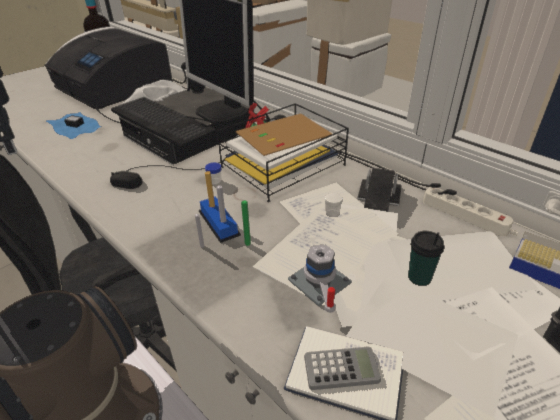

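View pics/top0.png

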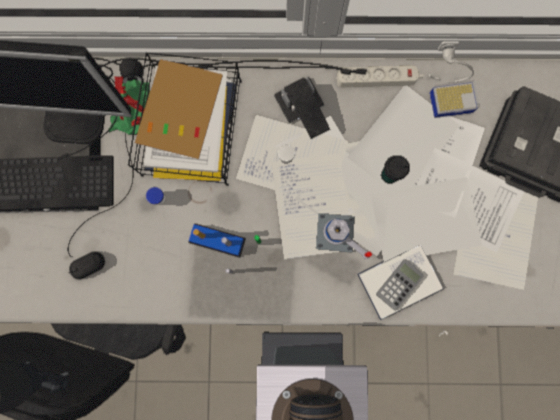

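The scene picture shows the rack with brass (210,190) and steel (221,207) bars, with a green decoy (246,222) and a thin grey decoy (200,232) outside it. The collet is at (320,265) and the red grip at (331,297). In the top view the rack is at (217,240), the collet at (337,231) and the grip at (368,254).

```bash
python3 - <<'E'
from h import *
for n,uv,z in(("hextop",(225,240),.148),("brasstop",(197,233),.148),("rackc",(217,240),.04),("mouth",(337,230),.095),("grip",(368,254),.095),("greentop",(257,239),.15),("grey",(229,271),.1),("cup",(396,167),.155),("pot0",(155,196),.059),("pot1",(286,153),.059)):
    X=atz("top",uv,z);print(n,X.round(3),"scene",proj("scene",X).round())
im=cv2.imread("pics/top0.png");s=cv2.imread("pics/scene0.png")
a=cv2.resize(im[210:285,180:280],(800,600),interpolation=cv2.INTER_CUBIC)
b=cv2.resize(im[200:275,300:400],(800,600),interpolation=cv2.INTER_CUBIC)
cv2.imwrite("pics/crop1.png",cv2.resize(np.hstack([a,b]),(800,300)))
print(env.camera_params("wrist"))
E
```

```text
hextop [0.5   0.242 0.148] scene [218. 187.]
brasstop [0.518 0.318 0.148] scene [206. 173.]
rackc [0.509 0.278 0.04 ] scene [217. 213.]
mouth [ 0.534 -0.065  0.095] scene [318. 252.]
grip [ 0.467 -0.151  0.095] scene [328. 288.]
greentop [0.503 0.156 0.15 ] scene [241. 199.]
grey [0.418 0.235 0.1  ] scene [197. 217.]
cup [ 0.701 -0.221  0.155] scene [423. 228.]
pot0 [0.634 0.459 0.059] scene [212. 166.]
pot1 [0.765 0.079 0.059] scene [332. 197.]
{'mtx': array([[375.36201326,   0.        , 285.61906867],
       [  0.        , 375.36201326, 209.88273458],
       [  0.        ,   0.        ,   1.        ]]), 'tool_from_camera': array([[ 3.29133139e-04, -9.62274805e-01, -2.72079202e-01,
         6.94182411e-02],
       [ 9.99999750e-01,  1.46285739e-04,  6.92320379e-04,
        -5.08671655e-04],
       [-6.26401151e-04, -2.72079361e-01,  9.62274612e-01,
        -1.42674989e-01],
       [ 0.00000000e+00,  0.00000000e+00,  0.00000000e+00,
         1.00000000e+00]])}
```

View pics/crop1.png

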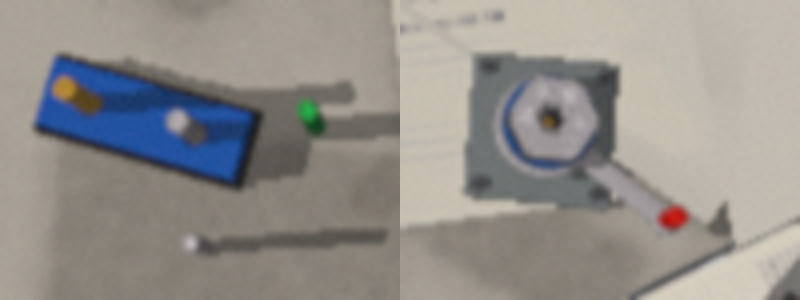

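The crop confirms the hex bar top at top-image (225,239.5), the mouth at (338,229.5) and the grip at (368,254). I'll move over the rack for a close look.

Emit:
play_rows --series '[{"offset": [0.1, -0.13, 0.01], "roll": 0, "jaw": 1}, {"offset": [0.1, -0.13, 0.01], "roll": 0, "jaw": 1}, {"offset": [0.1, -0.13, 0.01], "roll": 0, "jaw": 1}, {"offset": [0.1, -0.13, 0.01], "roll": 0, "jaw": 1}, {"offset": [0.1, -0.13, 0.01], "roll": 0, "jaw": 1}, {"offset": [0.1, -0.13, 0.01], "roll": 0, "jaw": 1}, {"offset": [0.1, -0.13, 0.01], "roll": 0, "jaw": 1}, {"offset": [0.1, -0.13, 0.01], "roll": 0, "jaw": 1}, {"offset": [0.1, -0.13, 0.01], "roll": 0, "jaw": 0.5}, {"offset": [0.08, -0.13, 0.01], "roll": 0, "jaw": 0.5}]'

```text
t: 1.9
tcp_pos: [0.4672, 0.2609, 0.2617]
eef_rot: [-0.0, 0.992, -0.129, 0.0]
contact_force: [-0.1, 0.8, 0.4]
grip_width: 0.064
gripper_force: 0.0
```

```bash
cat >> h.py <<'E'
from scipy.spatial.transform import Rotation as Ro
def wpose():
    o=env.get_obs();w,x,y,z=o["eef_rot"];T=np.eye(4);T[:3,:3]=Ro.from_quat([x,y,z,w]).as_matrix();T[:3,3]=o["tcp_pos"]
    p=env.camera_params("wrist");return T@np.array(p["tool_from_camera"]),np.array(p["mtx"]),o
def watz(M,K,uv,z):
    d=M[:3,:3]@np.linalg.inv(K)@np.array([uv[0],uv[1],1.]);c=M[:3,3];return c+d*(z-c[2])/d[2]
def wproj(M,K,X):
    x=K@(M[:3,:3].T@(np.array(X)-M[:3,3]));return x[:2]/x[2]
E
python3 - <<'E'
from h import *
M,K,o=wpose();im=env.capture("wrist");np.savez("w1.npz",M=M,K=K);cv2.imwrite("pics/w1.png",im)
print(o["tcp_pos"],o["q"],o["eef_rot"],o["grip_width"],M[:3,0])
for n in("hex_bar_mid","round_bar_mid"):print([(d["bbox"],d["score"]) for d in env.find_in("wrist",n)])
print(wproj(M,K,[.5,.242,.148]))
E
```

```text
[0.46723524 0.26092122 0.2617001 ] [ 8.76008372e-01  1.08127274e-01 -2.48675902e-01  2.21757801e-04
 -1.21337088e+00  4.36937994e-01] [-2.06941933e-04  9.91705609e-01 -1.28529674e-01  2.54504904e-04] 0.06396086251234867 [-2.54608841e-01 -9.67044113e-01  1.50516392e-04]
[([311.8, 200.4, 16.7, 44.6], 0.85), ([283.1, 129.0, 23.4, 30.1], 0.67), ([362.5, 96.3, 62.9, 20.8], 0.66)]
[([166.4, 128.5, 52.3, 32.1], 0.79)]
[300.79099673 154.04509097]
```

View pics/w1.png

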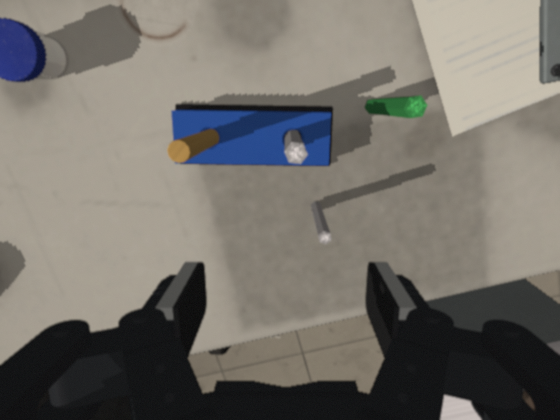

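The wrist view shows the hex bar's top at (296,154), brass (180,152), and decoys at (324,237) and (415,106). I'll enlarge it for the yaw.

```bash
python3 - <<'E'
from h import *
im=cv2.imread("pics/w1.png")
cv2.imwrite("pics/w1c.png",cv2.resize(im[134:174,270:323],(795,600),interpolation=cv2.INTER_CUBIC))
E
```

```text
(no output)
```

View pics/w1c.png

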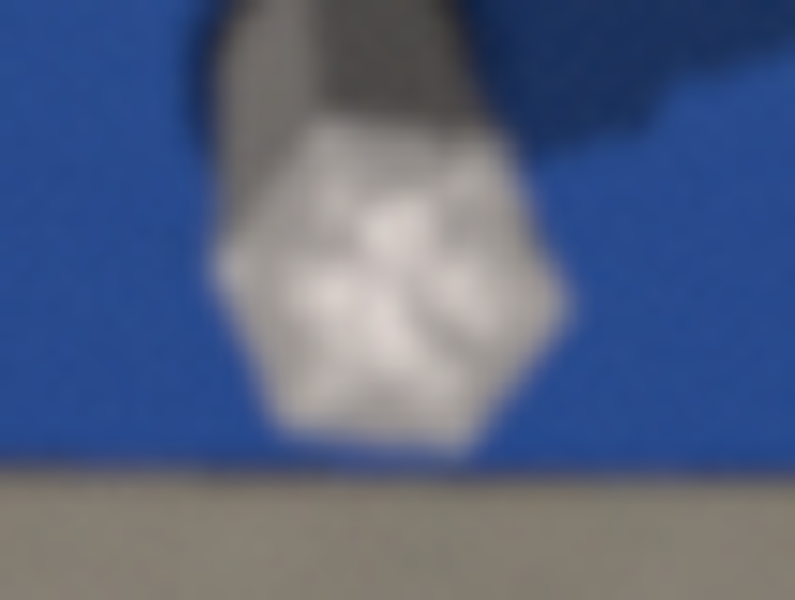

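The hex top's corner axis runs about 6.5° down-right in the image, and the top is centred at (296.1,152.9).

```bash
python3 - <<'E'
from h import *
f=np.load("w1.npz");M,K=f["M"],f["K"]
print(watz(M,K,(296.1,152.9),.148),atz("top",(225.2,239.5),.148),watz(M,K,(179,152),.148))
E
```

```text
[0.50156672 0.24489794 0.148     ] [0.50126506 0.24146921 0.148     ] [0.52243759 0.32176735 0.148     ]
```

Emit:
play_rows --series '[{"offset": [0.038, -0.0193, 0], "roll": 0.087, "jaw": 0.3}, {"offset": [0.038, -0.0193, 0], "roll": 0.087, "jaw": 0.3}, {"offset": [0.038, -0.0193, 0], "roll": 0.087, "jaw": 0.3}, {"offset": [0, 0, 0], "roll": 0, "jaw": 0.3}, {"offset": [0, 0, -0.1], "roll": 0, "jaw": 0.3}, {"offset": [0, 0, -0.1], "roll": 0, "jaw": 0.3}, {"offset": [0, 0, -0.1], "roll": 0, "jaw": 0.3}, {"offset": [0, 0, -0.1], "roll": 0, "jaw": 0.3}, {"offset": [0, 0, -0.1], "roll": 0, "jaw": 0.3}, {"offset": [0, 0, 0], "roll": 0, "jaw": 0.3}]'

```text
t: 3.05
tcp_pos: [0.4975, 0.2443, 0.1076]
eef_rot: [0.002, 0.997, 0.075, -0.003]
contact_force: [0.2, -0.7, 0.5]
grip_width: 0.0559
gripper_force: 0.0
```

Emit:
play_rows --series '[{"offset": [0, 0, 0], "roll": 0, "jaw": -1}, {"offset": [0, 0, 0], "roll": 0, "jaw": -1}, {"offset": [0, 0, 0], "roll": 0, "jaw": -1}, {"offset": [0, 0, 0], "roll": 0, "jaw": -1}, {"offset": [0, 0, 0], "roll": 0, "jaw": -1}, {"offset": [0, 0, 0], "roll": 0, "jaw": -1}, {"offset": [0, 0, 0], "roll": 0, "jaw": -1}, {"offset": [0, 0, 0], "roll": 0, "jaw": -1}, {"offset": [0, 0, 0], "roll": 0, "jaw": -1}, {"offset": [0, 0, 0], "roll": 0, "jaw": -1}]' --squeeze 60

```text
t: 4.05
tcp_pos: [0.5013, 0.2458, 0.1132]
eef_rot: [-0.001, 0.997, 0.076, 0.001]
contact_force: [-0.3, -0.8, 6.3]
grip_width: 0.0128
gripper_force: 58.8
```

```bash
python3 - <<'E'
from h import *
M,K,o=wpose();im=env.capture("wrist")
print(o["tcp_pos"],o["q"],o["grip_width"],o["contact_force"],o["ft_torque"],M[:3,0])
E
```

```text
[0.50128659 0.24578092 0.11322091] [ 0.80705493  0.27372764 -0.40658363  0.00092204 -0.88756216  0.9153069 ] 0.01278413951569225 [-0.34424396 -0.78549553  6.28879347] [-0.45763518  0.26572261  0.02548286] [ 1.51886918e-01 -9.88397663e-01 -6.51804437e-04]
```

Emit:
play_rows --series '[{"offset": [0, 0, 0.06], "roll": 0, "jaw": -1}, {"offset": [0, 0, 0.1], "roll": 0, "jaw": -1}, {"offset": [0, 0, 0.12], "roll": 0, "jaw": -1}, {"offset": [0, 0, 0.12], "roll": 0, "jaw": -1}, {"offset": [0, 0, 0.12], "roll": 0, "jaw": -1}, {"offset": [0, 0, 0.1], "roll": 0, "jaw": -1}, {"offset": [-0.01, -0.08, 0], "roll": 0, "jaw": -1}, {"offset": [-0.02, -0.12, 0], "roll": 0, "jaw": -1}, {"offset": [-0.02, -0.12, 0], "roll": 0, "jaw": -1}, {"offset": [-0.02, -0.12, 0], "roll": 0, "jaw": -1}]'

```text
t: 5.1
tcp_pos: [0.4781, 0.1116, 0.2969]
eef_rot: [-0.0, 0.997, 0.076, -0.0]
contact_force: [0.4, -0.6, -1.2]
grip_width: 0.0131
gripper_force: 58.8
```

Emit:
play_rows --series '[{"offset": [-0.02, -0.12, 0], "roll": 0, "jaw": -1}, {"offset": [-0.02, -0.12, 0], "roll": 0, "jaw": -1}, {"offset": [-0.02, -0.12, 0], "roll": 0, "jaw": -1}, {"offset": [-0.02, -0.12, 0], "roll": 0, "jaw": -1}, {"offset": [-0.01, -0.08, 0], "roll": 0, "jaw": -1}, {"offset": [0, -0.04, 0], "roll": 0, "jaw": -1}, {"offset": [0, 0, 0], "roll": 0, "jaw": -1}, {"offset": [0, 0, 0], "roll": 0, "jaw": -1}, {"offset": [0, 0, 0], "roll": 0, "jaw": -1}, {"offset": [0, 0, 0], "roll": 0, "jaw": -1}]'

```text
t: 6.1
tcp_pos: [0.4524, -0.066, 0.2972]
eef_rot: [-0.0, 0.997, 0.077, -0.0]
contact_force: [-0.6, 0.5, -1.6]
grip_width: 0.0131
gripper_force: 58.9
```

```bash
python3 - <<'E'
from h import *
M,K,o=wpose();im=env.capture("wrist");np.savez("w2.npz",M=M,K=K);cv2.imwrite("pics/w2.png",im)
print(o["t"],o["tcp_pos"],o["q"],o["grip_width"],o["contact_force"],o["ft_torque"],M[:3,0])
print(wproj(M,K,[.534,-.065,.095]))
E
```

```text
6.1 [ 0.45242291 -0.06595367  0.29715138] [ 2.87979482e-01 -5.00771049e-02 -3.32415384e-01 -1.87437332e-04
 -1.28862029e+00  1.43611310e+00] 0.01310364919559553 [-0.56185644  0.50509932 -1.62331871] [-0.03229257  0.04037603 -0.03122341] [ 1.52970250e-01 -9.88230711e-01  4.04590963e-04]
[298.90127219  90.33846735]
```

View pics/w2.png

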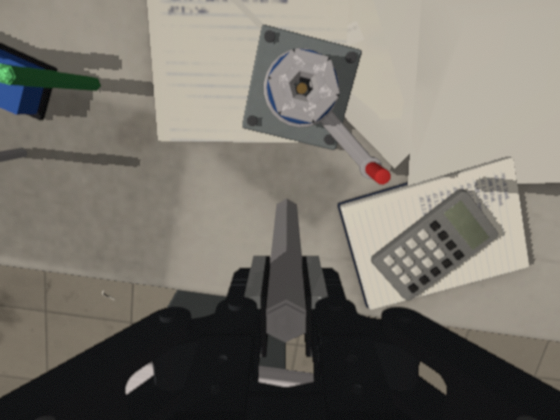

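The bar is held and its foot shows at (287,203). The collet mouth is near (303,88) and the red grip at (377,173). I'll enlarge the collet.

```bash
python3 - <<'E'
from h import *
f=np.load("w2.npz");M,K=f["M"],f["K"]
im=cv2.imread("pics/w2.png")
a=cv2.resize(im[50:125,260:350],None,fx=6.6,fy=6.6,interpolation=cv2.INTER_CUBIC)
b=cv2.resize(im[190:265,265:310],None,fx=4.4,fy=6.6,interpolation=cv2.INTER_CUBIC)
print(a.shape,b.shape)
cv2.imwrite("pics/w2c.png",np.hstack([a,b]))
T=M@np.linalg.inv(np.array(env.camera_params("wrist")["tool_from_camera"]))
for d in(-.035,0,.095,.105):
    print(d,wproj(M,K,(T@[0,0,d,1])[:3]))
E
```

```text
(495, 594, 3) (495, 198, 3)
-0.035 [286.22278586 325.14038798]
0 [286.04545397 277.39606292]
0.095 [285.80725032 213.26280542]
0.105 [285.79202327 209.16311721]
```

View pics/w2c.png

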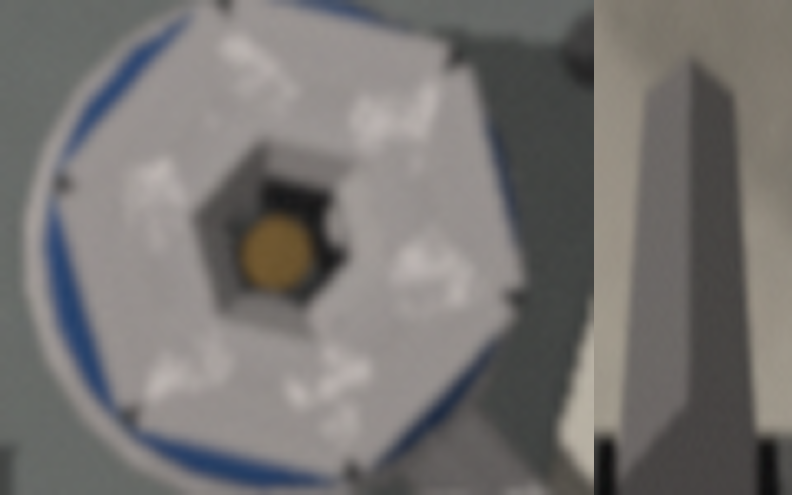

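The mouth is at crop centre (289,237), i.e. pixel (303.8,85.9), and the column and bore corners lie about 76° in the image.

```bash
python3 - <<'E'
from h import *
f=np.load("w2.npz");M,K=f["M"],f["K"]
T=M@np.linalg.inv(np.array(env.camera_params("wrist")["tool_from_camera"]))
print("corner pred",wproj(M,K,(T@[.008,0,.105,1])[:3]), wproj(M,K,(T@[.008,0,.104,1])[:3]),"meas 286.8,198.8")
V=np.array([(225,0),(455,52),(515,297),(350,473),(130,415),(65,180)])/6.6+[260,50]
W=np.array([watz(M,K,v,.095) for v in V]);c=W.mean(0);d=W-c
print(c,np.hypot(d[:,0],d[:,1]),np.degrees(np.arctan2(d[:,1],d[:,0]))%60)
print("mouth",watz(M,K,(303.8,85.9),.095),atz("top",(338,229.5),.095))
ty=M[:3,0];print("tooly",np.degrees(np.arctan2(ty[1],ty[0]))%60, "tcp",T[:3,3])
print("lever grip",watz(M,K,(377.5,170),.095),atz("top",(368.2,254.2),.095))
E
```

```text
corner pred [285.79737446 197.82973194] [285.7988786  198.18633205] meas 286.8,198.8
[ 0.53801441 -0.06879125  0.095     ] [0.03065932 0.0313093  0.03092942 0.03131191 0.03095948 0.03059423] [25.43031732 26.39578012 25.16353727 24.63679841 25.42598703 24.75732133]
mouth [ 0.53829977 -0.06862641  0.095     ] [ 0.53557896 -0.06812422  0.095     ]
tooly 38.79909705774931 tcp [ 0.45242289 -0.06595364  0.29715138]
lever grip [ 0.47568153 -0.14843979  0.095     ] [ 0.46690524 -0.15151393  0.095     ]
```

Emit:
play_rows --series '[{"offset": [0.07, -0.007, 0], "roll": 0.0915, "jaw": -1}, {"offset": [0.1, 0, 0], "roll": 0.0915, "jaw": -1}, {"offset": [0.08, 0, 0], "roll": 0, "jaw": -1}, {"offset": [0.035, 0, 0], "roll": 0, "jaw": -1}, {"offset": [0, 0, -0.05], "roll": 0, "jaw": -1}, {"offset": [0, 0, -0.08], "roll": 0, "jaw": -1}, {"offset": [0, 0, -0.08], "roll": 0, "jaw": -1}, {"offset": [0, 0, -0.05], "roll": 0, "jaw": -1}, {"offset": [0, 0, 0], "roll": 0, "jaw": -1}, {"offset": [0, 0, 0], "roll": 0, "jaw": -1}]'

```text
t: 7.15
tcp_pos: [0.5379, -0.0686, 0.2198]
eef_rot: [0.0, 0.976, 0.218, -0.0]
contact_force: [-0.3, 0.0, -1.0]
grip_width: 0.0127
gripper_force: 58.8
```

```bash
python3 - <<'E'
from h import *
M,K,o=wpose();im=env.capture("wrist");np.savez("w3.npz",M=M,K=K)
s=env.capture("scene");print(o["tcp_pos"])
a=cv2.resize(im[140:260,235:335],(500,600),interpolation=cv2.INTER_CUBIC)
b=cv2.resize(s[190:310,290:350],(300,600),interpolation=cv2.INTER_CUBIC)
cv2.imwrite("pics/w3.png",np.hstack([a,b]))
E
```

```text
[ 0.53790713 -0.06860958  0.21980986]
```

View pics/w3.png

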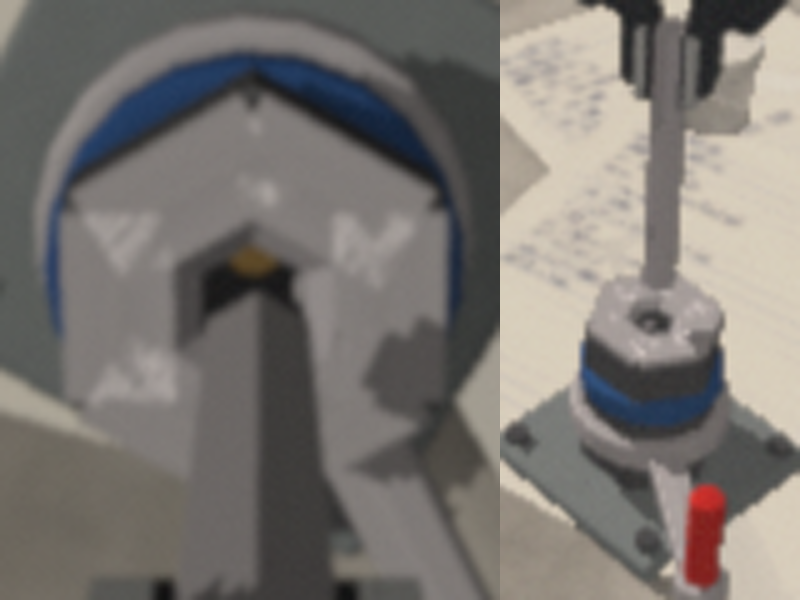

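The bore and bar flats are parallel. The bar's near corner is at crop (258,290), the mouth apex at (255,222) and the column apex at (253,75).

```bash
python3 - <<'E'
from h import *
f=np.load("w3.npz");M,K=f["M"],f["K"]
T=M@np.linalg.inv(np.array(env.camera_params("wrist")["tool_from_camera"]))
for n,uv,r in(("mouthapex",(255/5+235,222/5+140),.01357),("colapex",(253/5+235,75/5+140),.0329),("L",(66/5+235,195/5+140),0),("R",(445/5+235,195/5+140),0)):
    X=watz(M,K,uv,.095);print(n,(np.linalg.inv(T)@[*X,1])[:2]-[r,0])
X=watz(M,K,(286.6,198),.1158);print("bar",(np.linalg.inv(T)@[*X,1])[:2]-[.0076,0],T[:3,:2])
E
```

```text
mouthapex [-0.00043205  0.00032719]
colapex [1.55912563e-03 2.97771450e-05]
L [ 0.01711869 -0.02703102]
R [0.01712819 0.02782982]
bar [0.00054307 0.00070655] [[ 9.04729800e-01  4.25985902e-01]
 [ 4.25985874e-01 -9.04729735e-01]
 [-1.55022247e-04  3.42348724e-04]]
```

Emit:
play_rows --series '[{"offset": [0, 0, -0.017], "roll": 0, "jaw": -1}, {"offset": [0, 0, -0.017], "roll": 0, "jaw": -1}, {"offset": [0, 0, -0.017], "roll": 0, "jaw": -1}, {"offset": [0, 0, -0.017], "roll": 0, "jaw": -1}, {"offset": [0, 0, -0.008], "roll": 0, "jaw": -1}, {"offset": [0, 0, -0.008], "roll": 0, "jaw": -1}, {"offset": [0, 0, -0.008], "roll": 0, "jaw": -1}, {"offset": [0, 0, 0], "roll": 0, "jaw": -1}, {"offset": [0, 0, 0], "roll": 0, "jaw": -1}, {"offset": [0, 0, 0], "roll": 0, "jaw": -1}]'

```text
t: 8.25
tcp_pos: [0.5379, -0.0688, 0.1919]
eef_rot: [0.0, 0.976, 0.218, 0.0]
contact_force: [-0.2, 0.1, -1.3]
grip_width: 0.0131
gripper_force: 58.9
```

Emit:
play_rows --series '[{"offset": [0, 0, -0.005], "roll": 0, "jaw": -1}, {"offset": [0, 0, -0.005], "roll": 0, "jaw": -1}, {"offset": [0, 0, -0.005], "roll": 0, "jaw": -1}, {"offset": [0, 0, -0.005], "roll": 0, "jaw": -1}, {"offset": [0, 0, -0.005], "roll": 0, "jaw": -1}, {"offset": [0, 0, -0.005], "roll": 0, "jaw": -1}, {"offset": [0, 0, -0.005], "roll": 0, "jaw": -1}, {"offset": [0, 0, 0], "roll": 0, "jaw": -1}, {"offset": [0, 0, 0], "roll": 0, "jaw": -1}, {"offset": [0, 0, 0], "roll": 0, "jaw": -1}]'

```text
t: 9.25
tcp_pos: [0.5381, -0.0687, 0.1815]
eef_rot: [0.0, 0.976, 0.218, 0.0]
contact_force: [-0.8, 2.7, 3.9]
grip_width: 0.013
gripper_force: 59.5
```

Emit:
play_rows --series '[{"offset": [0, 0, -0.0033], "roll": 0, "jaw": -1}, {"offset": [0, 0, -0.0033], "roll": 0, "jaw": -1}, {"offset": [0, 0, -0.0033], "roll": 0, "jaw": -1}, {"offset": [0, 0, 0], "roll": 0, "jaw": -1}, {"offset": [0, 0, 0], "roll": 0, "jaw": -1}, {"offset": [0, 0, 0], "roll": 0, "jaw": -1}, {"offset": [0, 0, 0], "roll": 0, "jaw": -1}, {"offset": [0, 0, 0], "roll": 0, "jaw": -1}, {"offset": [0, 0, 0], "roll": 0, "jaw": -1}, {"offset": [0, 0, 0], "roll": 0, "jaw": -1}]' --squeeze 30

```text
t: 10.25
tcp_pos: [0.538, -0.0688, 0.1784]
eef_rot: [0.0, 0.976, 0.218, 0.0]
contact_force: [-1.3, 3.0, 4.4]
grip_width: 0.0131
gripper_force: 59.6
```

Emit:
play_rows --series '[{"offset": [0, 0, -0.004], "roll": 0, "jaw": -1}, {"offset": [0, 0, -0.004], "roll": 0, "jaw": -1}, {"offset": [0, 0, 0], "roll": 0, "jaw": -1}, {"offset": [0, 0, 0], "roll": 0, "jaw": -1}, {"offset": [0, 0, 0], "roll": 0, "jaw": -1}, {"offset": [0, 0, 0], "roll": 0, "jaw": -1}, {"offset": [0, 0, 0], "roll": 0, "jaw": -1}, {"offset": [0, 0, 0], "roll": 0, "jaw": -1}, {"offset": [0, 0, 0], "roll": 0, "jaw": -1}, {"offset": [0, 0, 0], "roll": 0, "jaw": -1}]'

```text
t: 11.25
tcp_pos: [0.5378, -0.0688, 0.1758]
eef_rot: [-0.0, 0.976, 0.218, 0.0]
contact_force: [0.5, 1.8, 2.6]
grip_width: 0.0129
gripper_force: 59.4
```

Emit:
play_rows --series '[{"offset": [0, 0, -0.003], "roll": 0, "jaw": -0.95}, {"offset": [0, 0, -0.003], "roll": 0, "jaw": -0.95}, {"offset": [0, 0, 0], "roll": 0, "jaw": -0.95}, {"offset": [0, 0, 0], "roll": 0, "jaw": -0.95}, {"offset": [0, 0, 0], "roll": 0, "jaw": -0.95}, {"offset": [0, 0, 0], "roll": 0, "jaw": -0.95}, {"offset": [0, 0, 0], "roll": 0, "jaw": -0.95}, {"offset": [0, 0, 0], "roll": 0, "jaw": -0.95}, {"offset": [0, 0, 0], "roll": 0, "jaw": -0.95}, {"offset": [0, 0, 0], "roll": 0, "jaw": -0.95}]' --squeeze 20

```text
t: 12.25
tcp_pos: [0.5379, -0.0688, 0.1741]
eef_rot: [0.0, 0.976, 0.218, 0.0]
contact_force: [0.2, 1.8, 5.3]
grip_width: 0.013
gripper_force: 59.6
```

Emit:
play_rows --series '[{"offset": [0, 0, 0], "roll": 0, "jaw": -0.5}, {"offset": [0, 0, 0], "roll": 0, "jaw": -0.5}, {"offset": [0, 0, 0], "roll": 0, "jaw": -0.5}, {"offset": [0, 0, 0], "roll": 0, "jaw": -1}, {"offset": [0, 0, 0], "roll": 0, "jaw": -1}, {"offset": [0, 0, 0], "roll": 0, "jaw": -1}, {"offset": [0, 0, 0], "roll": 0, "jaw": -1}, {"offset": [0, 0, 0], "roll": 0, "jaw": -1}, {"offset": [0, 0, 0], "roll": 0, "jaw": -1}, {"offset": [0, 0, 0], "roll": 0, "jaw": -1}]' --squeeze 20

```text
t: 13.25
tcp_pos: [0.5374, -0.0688, 0.1736]
eef_rot: [-0.0, 0.976, 0.218, -0.0]
contact_force: [0.4, -0.8, -6.7]
grip_width: 0.0139
gripper_force: 22.8
```

Emit:
play_rows --series '[{"offset": [0, 0, -0.003], "roll": 0, "jaw": -1}, {"offset": [0, 0, -0.003], "roll": 0, "jaw": -1}, {"offset": [0, 0, 0], "roll": 0, "jaw": -1}, {"offset": [0, 0, 0], "roll": 0, "jaw": -1}, {"offset": [0, 0, 0], "roll": 0, "jaw": -1}, {"offset": [0, 0, 0], "roll": 0, "jaw": -1}, {"offset": [0, 0, 0], "roll": 0, "jaw": -1}, {"offset": [0, 0, 0], "roll": 0, "jaw": -1}, {"offset": [0, 0, 0], "roll": 0, "jaw": -1}, {"offset": [0, 0, 0], "roll": 0, "jaw": -1}]'

```text
t: 14.25
tcp_pos: [0.5381, -0.0688, 0.1731]
eef_rot: [0.0, 0.976, 0.218, 0.001]
contact_force: [-2.9, 0.9, 6.0]
grip_width: 0.0137
gripper_force: 24.4
```

Emit:
play_rows --series '[{"offset": [0, 0, -0.003], "roll": 0, "jaw": -1}, {"offset": [0, 0, -0.002], "roll": 0, "jaw": -1}, {"offset": [0, 0, 0], "roll": 0, "jaw": -1}, {"offset": [0, 0, 0], "roll": 0, "jaw": -1}, {"offset": [0, 0, 0], "roll": 0, "jaw": -1}, {"offset": [0, 0, 0], "roll": 0, "jaw": -1}, {"offset": [0, 0, 0], "roll": 0, "jaw": -1}, {"offset": [0, 0, 0], "roll": 0, "jaw": -1}, {"offset": [0, 0, 0], "roll": 0, "jaw": -1}, {"offset": [0, 0, 0], "roll": 0, "jaw": -1}]'

```text
t: 15.25
tcp_pos: [0.5382, -0.0689, 0.1715]
eef_rot: [0.0, 0.976, 0.218, 0.001]
contact_force: [-3.2, 0.6, 5.1]
grip_width: 0.0136
gripper_force: 24.3
```

Emit:
play_rows --series '[{"offset": [0, 0, -0.003], "roll": 0, "jaw": -1}, {"offset": [0, 0, -0.003], "roll": 0, "jaw": -1}, {"offset": [0, 0, 0], "roll": 0, "jaw": -1}, {"offset": [0, 0, 0], "roll": 0, "jaw": -1}, {"offset": [0, 0, 0], "roll": 0, "jaw": -1}, {"offset": [0, 0, 0], "roll": 0, "jaw": -1}, {"offset": [0, 0, 0], "roll": 0, "jaw": -1}, {"offset": [0, 0, 0], "roll": 0, "jaw": -1}, {"offset": [0, 0, 0], "roll": 0, "jaw": -1}, {"offset": [0, 0, 0], "roll": 0, "jaw": -1}]'

```text
t: 16.25
tcp_pos: [0.5381, -0.0689, 0.1696]
eef_rot: [0.0, 0.976, 0.218, 0.0]
contact_force: [-1.7, 0.8, 5.2]
grip_width: 0.0136
gripper_force: 24.3
```

Emit:
play_rows --series '[{"offset": [0, 0, -0.004], "roll": 0, "jaw": -1}, {"offset": [0, 0, -0.004], "roll": 0, "jaw": -1}, {"offset": [0, 0, 0], "roll": 0, "jaw": -1}, {"offset": [0, 0, 0], "roll": 0, "jaw": -1}, {"offset": [0, 0, 0], "roll": 0, "jaw": -1}, {"offset": [0, 0, 0], "roll": 0, "jaw": -1}, {"offset": [0, 0, 0], "roll": 0, "jaw": -1}, {"offset": [0, 0, 0], "roll": 0, "jaw": -1}, {"offset": [0, 0, 0], "roll": 0, "jaw": -1}, {"offset": [0, 0, 0], "roll": 0, "jaw": -1}]'

```text
t: 17.25
tcp_pos: [0.5379, -0.0688, 0.1666]
eef_rot: [0.0, 0.976, 0.218, 0.0]
contact_force: [-2.6, 0.2, 4.2]
grip_width: 0.0135
gripper_force: 24.3
```

Emit:
play_rows --series '[{"offset": [0, 0, -0.004], "roll": 0, "jaw": -1}, {"offset": [0, 0, -0.004], "roll": 0, "jaw": -1}, {"offset": [0, 0, 0], "roll": 0, "jaw": -1}, {"offset": [0, 0, 0], "roll": 0, "jaw": -1}, {"offset": [0, 0, 0], "roll": 0, "jaw": -1}, {"offset": [0, 0, 0], "roll": 0, "jaw": -1}, {"offset": [0, 0, 0], "roll": 0, "jaw": -1}, {"offset": [0, 0, 0], "roll": 0, "jaw": -1}, {"offset": [0, 0, 0], "roll": 0, "jaw": -1}, {"offset": [0, 0, 0], "roll": 0, "jaw": -1}]'

```text
t: 18.25
tcp_pos: [0.5378, -0.0688, 0.1641]
eef_rot: [-0.0, 0.976, 0.218, -0.0]
contact_force: [-1.5, 0.3, 3.2]
grip_width: 0.0136
gripper_force: 24.0
```

Emit:
play_rows --series '[{"offset": [0, 0, -0.004], "roll": 0, "jaw": -1}, {"offset": [0, 0, -0.004], "roll": 0, "jaw": -1}, {"offset": [0, 0, 0], "roll": 0, "jaw": -1}, {"offset": [0, 0, 0], "roll": 0, "jaw": -1}, {"offset": [0, 0, 0], "roll": 0, "jaw": -1}, {"offset": [0, 0, 0], "roll": 0, "jaw": -1}, {"offset": [0, 0, 0], "roll": 0, "jaw": -1}, {"offset": [0, 0, 0], "roll": 0, "jaw": -1}, {"offset": [0, 0, 0], "roll": 0, "jaw": -1}, {"offset": [0, 0, 0], "roll": 0, "jaw": -1}]'

```text
t: 19.25
tcp_pos: [0.5378, -0.0688, 0.1617]
eef_rot: [0.0, 0.976, 0.218, -0.0]
contact_force: [-0.7, -0.1, 2.9]
grip_width: 0.0139
gripper_force: 24.0
```

Emit:
play_rows --series '[{"offset": [0, 0, -0.004], "roll": 0, "jaw": -1}, {"offset": [0, 0, -0.004], "roll": 0, "jaw": -1}, {"offset": [0, 0, 0], "roll": 0, "jaw": -1}, {"offset": [0, 0, 0], "roll": 0, "jaw": -1}, {"offset": [0, 0, 0], "roll": 0, "jaw": -1}, {"offset": [0, 0, 0], "roll": 0, "jaw": -1}, {"offset": [0, 0, 0], "roll": 0, "jaw": -1}, {"offset": [0, 0, 0], "roll": 0, "jaw": -1}, {"offset": [0, 0, 0], "roll": 0, "jaw": -1}, {"offset": [0, 0, 0], "roll": 0, "jaw": -1}]'

```text
t: 20.25
tcp_pos: [0.5379, -0.0688, 0.1596]
eef_rot: [0.0, 0.976, 0.218, 0.0]
contact_force: [-1.1, -0.8, 4.8]
grip_width: 0.0133
gripper_force: 24.3
```

Emit:
play_rows --series '[{"offset": [0, 0, -0.003], "roll": 0, "jaw": -1}, {"offset": [0, 0, -0.003], "roll": 0, "jaw": -1}, {"offset": [0, 0, 0], "roll": 0, "jaw": -1}, {"offset": [0, 0, 0], "roll": 0, "jaw": -1}, {"offset": [0, 0, 0], "roll": 0, "jaw": -1}, {"offset": [0, 0, 0], "roll": 0, "jaw": -1}, {"offset": [0, 0, 0], "roll": 0, "jaw": -1}, {"offset": [0, 0, 0], "roll": 0, "jaw": -1}, {"offset": [0, 0, 0], "roll": 0, "jaw": -1}, {"offset": [0, 0, 0], "roll": 0, "jaw": -1}]'

```text
t: 21.25
tcp_pos: [0.5379, -0.0688, 0.1577]
eef_rot: [0.0, 0.976, 0.218, 0.0]
contact_force: [-2.3, 0.2, 5.7]
grip_width: 0.0137
gripper_force: 24.2
```

Emit:
play_rows --series '[{"offset": [0, 0, -0.003], "roll": 0, "jaw": -1}, {"offset": [0, 0, -0.002], "roll": 0, "jaw": -1}, {"offset": [0, 0, 0], "roll": 0, "jaw": -1}, {"offset": [0, 0, 0], "roll": 0, "jaw": -1}, {"offset": [0, 0, 0], "roll": 0, "jaw": -1}, {"offset": [0, 0, 0], "roll": 0, "jaw": -1}, {"offset": [0, 0, 0], "roll": 0, "jaw": -1}, {"offset": [0, 0, 0], "roll": 0, "jaw": -1}, {"offset": [0, 0, 0], "roll": 0, "jaw": -1}, {"offset": [0, 0, 0], "roll": 0, "jaw": -1}]'

```text
t: 22.25
tcp_pos: [0.5379, -0.0688, 0.1561]
eef_rot: [0.0, 0.976, 0.218, 0.0]
contact_force: [-2.4, 0.2, 5.4]
grip_width: 0.0136
gripper_force: 24.2
```

Emit:
play_rows --series '[{"offset": [0, 0, -0.003], "roll": 0, "jaw": -1}, {"offset": [0, 0, -0.002], "roll": 0, "jaw": -1}, {"offset": [0, 0, 0], "roll": 0, "jaw": -1}, {"offset": [0, 0, 0], "roll": 0, "jaw": -1}, {"offset": [0, 0, 0], "roll": 0, "jaw": -1}, {"offset": [0, 0, 0], "roll": 0, "jaw": -1}, {"offset": [0, 0, 0], "roll": 0, "jaw": -1}, {"offset": [0, 0, 0], "roll": 0, "jaw": -1}, {"offset": [0, 0, 0], "roll": 0, "jaw": -1}, {"offset": [0, 0, 0], "roll": 0, "jaw": -1}]'

```text
t: 23.25
tcp_pos: [0.5378, -0.0688, 0.1546]
eef_rot: [0.0, 0.976, 0.218, 0.0]
contact_force: [-2.2, 0.1, 5.5]
grip_width: 0.0138
gripper_force: 24.3
```

Emit:
play_rows --series '[{"offset": [0, 0, -0.003], "roll": 0, "jaw": -1}, {"offset": [0, 0, -0.001], "roll": 0, "jaw": -1}, {"offset": [0, 0, 0], "roll": 0, "jaw": -1}, {"offset": [0, 0, 0], "roll": 0, "jaw": -1}, {"offset": [0, 0, 0], "roll": 0, "jaw": -1}, {"offset": [0, 0, 0], "roll": 0, "jaw": -1}, {"offset": [0, 0, 0], "roll": 0, "jaw": -1}, {"offset": [0, 0, 0], "roll": 0, "jaw": -1}, {"offset": [0, 0, 0], "roll": 0, "jaw": -1}, {"offset": [0, 0, 0], "roll": 0, "jaw": -1}]'

```text
t: 24.25
tcp_pos: [0.538, -0.0688, 0.1536]
eef_rot: [0.0, 0.976, 0.218, 0.0]
contact_force: [-2.6, 0.3, 6.8]
grip_width: 0.0135
gripper_force: 24.5
```

Emit:
play_rows --series '[{"offset": [0, 0, -0.003], "roll": 0, "jaw": -1}, {"offset": [0, 0, 0], "roll": 0, "jaw": -1}, {"offset": [0, 0, 0], "roll": 0, "jaw": -1}, {"offset": [0, 0, 0], "roll": 0, "jaw": -1}, {"offset": [0, 0, 0], "roll": 0, "jaw": -1}, {"offset": [0, 0, 0], "roll": 0, "jaw": -1}, {"offset": [0, 0, 0], "roll": 0, "jaw": -1}, {"offset": [0, 0, 0], "roll": 0, "jaw": -1}, {"offset": [0, 0, 0], "roll": 0, "jaw": -1}, {"offset": [0, 0, 0], "roll": 0, "jaw": -1}]'

```text
t: 25.25
tcp_pos: [0.5379, -0.0688, 0.1527]
eef_rot: [0.0, 0.976, 0.218, 0.0]
contact_force: [-2.9, 0.9, 6.0]
grip_width: 0.0132
gripper_force: 24.4
```

Emit:
play_rows --series '[{"offset": [0, 0, -0.003], "roll": 0, "jaw": -1}, {"offset": [0, 0, -0.001], "roll": 0, "jaw": -1}, {"offset": [0, 0, 0], "roll": 0, "jaw": -1}, {"offset": [0, 0, 0], "roll": 0, "jaw": -1}, {"offset": [0, 0, 0], "roll": 0, "jaw": -1}, {"offset": [0, 0, 0], "roll": 0, "jaw": -1}, {"offset": [0, 0, 0], "roll": 0, "jaw": -1}, {"offset": [0, 0, 0], "roll": 0, "jaw": -1}, {"offset": [0, 0, 0], "roll": 0, "jaw": -1}, {"offset": [0, 0, 0], "roll": 0, "jaw": -1}]'

```text
t: 26.25
tcp_pos: [0.538, -0.0688, 0.1517]
eef_rot: [0.0, 0.976, 0.218, 0.0]
contact_force: [-1.9, 0.7, 7.3]
grip_width: 0.0132
gripper_force: 24.6
```

Emit:
play_rows --series '[{"offset": [0, 0, -0.003], "roll": 0, "jaw": -1}, {"offset": [0, 0, -0.002], "roll": 0, "jaw": -1}, {"offset": [0, 0, 0], "roll": 0, "jaw": -1}, {"offset": [0, 0, 0], "roll": 0, "jaw": -1}, {"offset": [0, 0, 0], "roll": 0, "jaw": -1}, {"offset": [0, 0, 0], "roll": 0, "jaw": -1}, {"offset": [0, 0, 0], "roll": 0, "jaw": -1}, {"offset": [0, 0, 0], "roll": 0, "jaw": -1}, {"offset": [0, 0, 0], "roll": 0, "jaw": -1}, {"offset": [0, 0, 0], "roll": 0, "jaw": -1}]'

```text
t: 27.25
tcp_pos: [0.538, -0.0688, 0.1502]
eef_rot: [0.0, 0.976, 0.218, 0.0]
contact_force: [-2.8, 0.5, 7.6]
grip_width: 0.0138
gripper_force: 24.6
```

Emit:
play_rows --series '[{"offset": [0, 0, -0.003], "roll": 0, "jaw": -1}, {"offset": [0, 0, -0.002], "roll": 0, "jaw": -1}, {"offset": [0, 0, 0], "roll": 0, "jaw": -1}, {"offset": [0, 0, 0], "roll": 0, "jaw": -1}, {"offset": [0, 0, 0], "roll": 0, "jaw": -1}, {"offset": [0, 0, 0], "roll": 0, "jaw": -1}, {"offset": [0, 0, 0], "roll": 0, "jaw": -1}, {"offset": [0, 0, 0], "roll": 0, "jaw": -1}, {"offset": [0, 0, 0], "roll": 0, "jaw": -1}, {"offset": [0, 0, 0], "roll": 0, "jaw": -1}]'

```text
t: 28.25
tcp_pos: [0.5383, -0.0688, 0.1494]
eef_rot: [0.0, 0.976, 0.218, 0.001]
contact_force: [-5.0, 1.7, 13.0]
grip_width: 0.0139
gripper_force: 25.4
```

Emit:
play_rows --series '[{"offset": [0, 0, -0.001], "roll": 0, "jaw": -1}, {"offset": [0, 0, 0], "roll": 0, "jaw": -1}, {"offset": [0, 0, 0], "roll": 0, "jaw": -1}, {"offset": [0, 0, 0], "roll": 0, "jaw": -1}, {"offset": [0, 0, 0], "roll": 0, "jaw": -1}, {"offset": [0, 0, 0], "roll": 0, "jaw": -1}, {"offset": [0, 0, 0], "roll": 0, "jaw": -1}, {"offset": [0, 0, 0], "roll": 0, "jaw": -1}, {"offset": [0, 0, 0], "roll": 0, "jaw": -1}, {"offset": [0, 0, 0], "roll": 0, "jaw": -1}]'

```text
t: 29.25
tcp_pos: [0.5385, -0.0688, 0.1494]
eef_rot: [0.0, 0.976, 0.218, 0.001]
contact_force: [-5.0, 0.8, 13.9]
grip_width: 0.0138
gripper_force: 25.6
```

Emit:
play_rows --series '[{"offset": [0, 0, 0], "roll": 0, "jaw": 0.2}, {"offset": [0, 0, 0], "roll": 0, "jaw": 0.2}, {"offset": [0, 0, 0], "roll": 0, "jaw": 0.2}, {"offset": [0, 0, 0.05], "roll": 0, "jaw": 0.2}, {"offset": [0, 0, 0.08], "roll": 0, "jaw": 0.2}, {"offset": [0, 0, 0.07], "roll": 0, "jaw": 0.0}, {"offset": [0, 0, 0], "roll": 0, "jaw": -1}, {"offset": [0, 0, 0], "roll": 0, "jaw": -1}, {"offset": [0, 0, 0], "roll": 0, "jaw": -1}, {"offset": [0, 0, 0], "roll": 0, "jaw": -1}]' --squeeze 20

```text
t: 30.25
tcp_pos: [0.5373, -0.0689, 0.2069]
eef_rot: [-0.0, 0.976, 0.218, -0.001]
contact_force: [-0.8, 0.0, -0.2]
grip_width: -0.0
gripper_force: 0.0
```

```bash
python3 - <<'E'
from h import *
M,K,o=wpose();im=env.capture("wrist");s=env.capture("scene");print(o["tcp_pos"],o["contact_force"],o["grip_width"])
a=cv2.resize(im,(467,350))
b=cv2.resize(s[190:310,290:350],(175,350),interpolation=cv2.INTER_CUBIC)
cv2.imwrite("pics/w4.png",np.hstack([a,b]))
print(proj("scene",[.538,-.0688,.184]),proj("scene",[.538,-.0688,.095]))
E
```

```text
[ 0.53727789 -0.06885228  0.20691092] [-0.8070087   0.04026859 -0.21014049] -3.1426384432315395e-05
[321.72073037 221.51205961] [319.96784223 252.12132147]
```

View pics/w4.png

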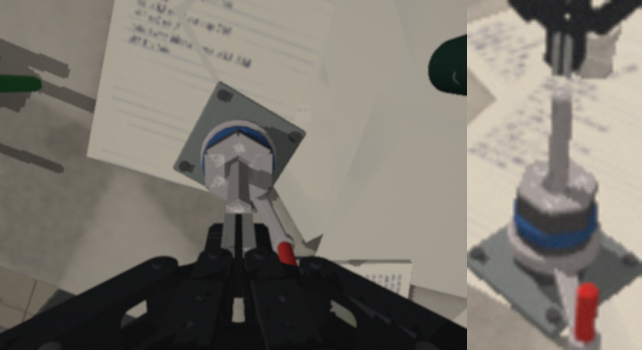

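The last picture shows the bar standing in the collet with closed fingers above its top (crop 562,85). The red grip is at (587,312). I'll press on the top now.

Emit:
play_rows --series '[{"offset": [0.001, 0, -0.02], "roll": 0, "jaw": -1}, {"offset": [0.001, 0, -0.02], "roll": 0, "jaw": -1}, {"offset": [0, 0, -0.01], "roll": 0, "jaw": -1}, {"offset": [0, 0, -0.01], "roll": 0, "jaw": -1}, {"offset": [0, 0, 0], "roll": 0, "jaw": -1}, {"offset": [0, 0, 0], "roll": 0, "jaw": -1}, {"offset": [0, 0, 0], "roll": 0, "jaw": -1}, {"offset": [0, 0, 0], "roll": 0, "jaw": -1}, {"offset": [0, 0, 0], "roll": 0, "jaw": -1}, {"offset": [0, 0, 0], "roll": 0, "jaw": -1}]'

```text
t: 31.35
tcp_pos: [0.5384, -0.0688, 0.19]
eef_rot: [0.0, 0.976, 0.218, 0.0]
contact_force: [0.3, 1.1, 0.4]
grip_width: 0.0002
gripper_force: 0.0
```

Emit:
play_rows --series '[{"offset": [0, 0, -0.004], "roll": 0, "jaw": -1}, {"offset": [0, 0, -0.004], "roll": 0, "jaw": -1}, {"offset": [0, 0, 0], "roll": 0, "jaw": -1}, {"offset": [0, 0, 0], "roll": 0, "jaw": -1}, {"offset": [0, 0, 0], "roll": 0, "jaw": -1}, {"offset": [0, 0, 0], "roll": 0, "jaw": -1}, {"offset": [0, 0, 0], "roll": 0, "jaw": -1}, {"offset": [0, 0, 0], "roll": 0, "jaw": -1}, {"offset": [0, 0, 0], "roll": 0, "jaw": -1}, {"offset": [0, 0, 0], "roll": 0, "jaw": -1}]'

```text
t: 32.35
tcp_pos: [0.5384, -0.0688, 0.1875]
eef_rot: [0.0, 0.976, 0.218, 0.0]
contact_force: [-0.5, -0.2, 1.0]
grip_width: -0.0001
gripper_force: 0.0
```

Emit:
play_rows --series '[{"offset": [0, 0, -0.003], "roll": 0, "jaw": -1}, {"offset": [0, 0, -0.002], "roll": 0, "jaw": -1}, {"offset": [0, 0, 0], "roll": 0, "jaw": -1}, {"offset": [0, 0, 0], "roll": 0, "jaw": -1}, {"offset": [0, 0, 0], "roll": 0, "jaw": -1}, {"offset": [0, 0, 0], "roll": 0, "jaw": -1}, {"offset": [0, 0, 0], "roll": 0, "jaw": -1}, {"offset": [0, 0, 0], "roll": 0, "jaw": -1}, {"offset": [0, 0, 0], "roll": 0, "jaw": -1}, {"offset": [0, 0, 0], "roll": 0, "jaw": -1}]'

```text
t: 33.35
tcp_pos: [0.5384, -0.0688, 0.1861]
eef_rot: [0.0, 0.976, 0.218, 0.0]
contact_force: [-0.4, -0.4, 0.0]
grip_width: 0.0001
gripper_force: 0.0
```

Emit:
play_rows --series '[{"offset": [0, 0, -0.003], "roll": 0, "jaw": -1}, {"offset": [0, 0, -0.002], "roll": 0, "jaw": -1}, {"offset": [0, 0, 0], "roll": 0, "jaw": -1}, {"offset": [0, 0, 0], "roll": 0, "jaw": -1}, {"offset": [0, 0, 0], "roll": 0, "jaw": -1}, {"offset": [0, 0, 0], "roll": 0, "jaw": -1}, {"offset": [0, 0, 0], "roll": 0, "jaw": -1}, {"offset": [0, 0, 0], "roll": 0, "jaw": -1}, {"offset": [0, 0, 0], "roll": 0, "jaw": -1}, {"offset": [0, 0, 0], "roll": 0, "jaw": -1}]'

```text
t: 34.35
tcp_pos: [0.5389, -0.0689, 0.1852]
eef_rot: [0.0, 0.976, 0.218, 0.001]
contact_force: [-0.1, 0.2, 5.1]
grip_width: 0.0
gripper_force: 2.7
```

Emit:
play_rows --series '[{"offset": [0, 0, -0.003], "roll": 0, "jaw": -1}, {"offset": [0, 0, 0], "roll": 0, "jaw": -1}, {"offset": [0, 0, 0], "roll": 0, "jaw": -1}, {"offset": [0, 0, 0], "roll": 0, "jaw": -1}, {"offset": [0, 0, 0], "roll": 0, "jaw": -1}, {"offset": [0, 0, 0], "roll": 0, "jaw": -1}, {"offset": [0, 0, 0], "roll": 0, "jaw": -1}, {"offset": [0, 0, 0], "roll": 0, "jaw": -1}, {"offset": [0, 0, 0], "roll": 0, "jaw": -1}, {"offset": [0, 0, 0], "roll": 0, "jaw": -1}]'

```text
t: 35.35
tcp_pos: [0.5394, -0.0689, 0.1851]
eef_rot: [0.0, 0.976, 0.218, 0.001]
contact_force: [-1.3, 0.2, 9.3]
grip_width: 0.0001
gripper_force: 4.8
```

Emit:
play_rows --series '[{"offset": [0, 0, -0.002], "roll": 0, "jaw": -1}, {"offset": [0, 0, 0], "roll": 0, "jaw": -1}, {"offset": [0, 0, 0], "roll": 0, "jaw": -1}, {"offset": [0, 0, 0], "roll": 0, "jaw": -1}, {"offset": [0, 0, 0], "roll": 0, "jaw": -1}, {"offset": [0, 0, 0], "roll": 0, "jaw": -1}, {"offset": [0, 0, 0], "roll": 0, "jaw": -1}, {"offset": [0, 0, 0], "roll": 0, "jaw": -1}, {"offset": [0, 0, 0], "roll": 0, "jaw": -1}, {"offset": [0, 0, 0], "roll": 0, "jaw": -1}]'

```text
t: 36.35
tcp_pos: [0.5397, -0.069, 0.1848]
eef_rot: [0.001, 0.976, 0.218, 0.002]
contact_force: [-1.1, 0.4, 11.3]
grip_width: 0.0
gripper_force: 5.5
```

Emit:
play_rows --series '[{"offset": [0, 0, -0.002], "roll": 0, "jaw": -1}, {"offset": [0, 0, 0], "roll": 0, "jaw": -1}, {"offset": [0, 0, 0], "roll": 0, "jaw": -1}, {"offset": [0, 0, 0], "roll": 0, "jaw": -1}, {"offset": [0, 0, 0], "roll": 0, "jaw": -1}, {"offset": [0, 0, 0], "roll": 0, "jaw": -1}, {"offset": [0, 0, 0], "roll": 0, "jaw": -1}, {"offset": [0, 0, 0], "roll": 0, "jaw": -1}, {"offset": [0, 0, 0], "roll": 0, "jaw": -1}, {"offset": [0, 0, 0], "roll": 0, "jaw": -1}]'

```text
t: 37.35
tcp_pos: [0.5401, -0.069, 0.1848]
eef_rot: [0.001, 0.976, 0.218, 0.002]
contact_force: [-1.8, -0.0, 13.6]
grip_width: 0.0001
gripper_force: 6.9
```

Emit:
play_rows --series '[{"offset": [0, 0, 0.06], "roll": 0, "jaw": -1}, {"offset": [0, 0, 0.1], "roll": 0, "jaw": -1}, {"offset": [-0.02, 0, 0.06], "roll": -0.089, "jaw": 0}, {"offset": [-0.1, -0.08, 0], "roll": -0.089, "jaw": 0.5}, {"offset": [-0.1, -0.08, 0], "roll": -0.089, "jaw": 0.5}, {"offset": [-0.05, -0.08, 0], "roll": -0.089, "jaw": 0.5}, {"offset": [0, -0.03, 0], "roll": -0.089, "jaw": 0.5}, {"offset": [0, 0, 0], "roll": -0.089, "jaw": 0.5}, {"offset": [0, 0, 0], "roll": -0.089, "jaw": 0.5}, {"offset": [0, 0, 0], "roll": -0.089, "jaw": 0.5}]' --squeeze 60

```text
t: 38.35
tcp_pos: [0.457, -0.1499, 0.2481]
eef_rot: [-0.0, 0.942, -0.336, -0.0]
contact_force: [-0.2, -0.3, -0.3]
grip_width: 0.0641
gripper_force: 0.0
```

```bash
python3 - <<'E'
from h import *
M,K,o=wpose();im=env.capture("wrist");t=env.capture("top")
print(o["tcp_pos"],o["q"],M[:3,0],np.degrees(np.arctan2(M[1,0],M[0,0])))
for nm,I in(("wrist",im),("top",t)):
    h=cv2.cvtColor(I,cv2.COLOR_BGR2HSV);m=(((h[...,0]<8)|(h[...,0]>172))&(h[...,1]>150)&(h[...,2]>80)).astype(np.uint8)
    n,l,s,c=cv2.connectedComponentsWithStats(m)
    for i in range(1,n):
        if s[i,4]>6:print(nm,s[i],c[i])
print("expected top",wproj(M,K,[.469,-.154,.095]),"bottom",wproj(M,K,[.469,-.154,.046]))
print([(d["bbox"],d["score"]) for d in env.find_in("wrist","lever_grip")])
E
```

```text
[ 0.45703925 -0.14988968  0.24809192] [ 9.29552706e-02  2.26405709e-02 -3.73266032e-01 -3.90039598e-04
 -1.17536317e+00  7.92885769e-01] [-6.32499801e-01 -7.74560241e-01  6.59488657e-04] -129.23480524983196
wrist [272 166  18  19 269] [280.51672862 175.04460967]
top [115  77  11  17 118] [119.11016949  84.55932203]
top [124  95  14  13  89] [130.60674157 101.05617978]
top [138 105   4   7  19] [139.78947368 108.05263158]
top [136 117   4   7  23] [137.69565217 120.13043478]
top [132 120   3   6  14] [133.07142857 122.78571429]
top [194 127   6  10  40] [196.6   131.525]
expected top [280.70114022 178.19835225] bottom [281.33380276 168.07439378]
[([135.1, 127.5, 158.0, 77.3], 0.78)]
```

Emit:
play_rows --series '[{"offset": [0.04, -0.0137, 0], "roll": 0, "jaw": 0.3}, {"offset": [0, 0, -0.1], "roll": 0, "jaw": 0.3}, {"offset": [0, 0, -0.12], "roll": 0, "jaw": 0.3}, {"offset": [0, 0, -0.12], "roll": 0, "jaw": 0.3}, {"offset": [0, 0, -0.12], "roll": 0, "jaw": 0.3}, {"offset": [0, 0, -0.1], "roll": 0, "jaw": 0.3}, {"offset": [0, 0, -0.06], "roll": 0, "jaw": 0.3}, {"offset": [0, 0, 0], "roll": 0, "jaw": 0.3}, {"offset": [0, 0, 0], "roll": 0, "jaw": 0.3}, {"offset": [0, 0, 0], "roll": 0, "jaw": 0.3}]'

```text
t: 39.5
tcp_pos: [0.4706, -0.154, 0.0635]
eef_rot: [-0.0, 0.943, -0.332, 0.001]
contact_force: [0.3, 0.1, 1.0]
grip_width: 0.0556
gripper_force: 0.0
```

Emit:
play_rows --series '[{"offset": [0, 0, 0], "roll": 0, "jaw": -1}, {"offset": [0, 0, 0], "roll": 0, "jaw": -1}, {"offset": [0, 0, 0], "roll": 0, "jaw": -1}, {"offset": [0, 0, 0], "roll": 0, "jaw": -1}, {"offset": [0, 0, 0], "roll": 0, "jaw": -1}, {"offset": [0, 0, 0], "roll": 0, "jaw": -1}, {"offset": [0, 0, 0], "roll": 0, "jaw": -1}, {"offset": [0, 0, 0], "roll": 0, "jaw": -1}, {"offset": [0, 0, 0], "roll": 0, "jaw": -1}, {"offset": [0, 0, 0], "roll": 0, "jaw": -1}]' --squeeze 60

```text
t: 40.5
tcp_pos: [0.4691, -0.1545, 0.0633]
eef_rot: [0.0, 0.943, -0.333, 0.0]
contact_force: [-3.2, -2.1, 6.0]
grip_width: 0.0144
gripper_force: 58.3
```

```bash
python3 - <<'E'
from h import *
o=env.get_obs();P=o["tcp_pos"];C=np.array([.538,-.0688]);d=P[:2]-C;r=np.hypot(*d);a=np.arctan2(d[1],d[0]);print(P,r,np.degrees(a),o["contact_force"])
pts=[C+r*np.array([np.cos(a+k),np.sin(a+k)]) for k in np.arange(0,1.35,.1)]
print(np.round(np.diff(pts,axis=0)/.3,4), .1/(np.pi/2))
E
```

```text
[ 0.46912901 -0.15451172  0.06332047] 0.10995322838413507 -128.78253474392739 [-3.23564503 -2.1204125   5.99425137]
[[ 0.0297 -0.0215]
 [ 0.0317 -0.0184]
 [ 0.0333 -0.0152]
 [ 0.0347 -0.0118]
 [ 0.0357 -0.0082]
 [ 0.0363 -0.0046]
 [ 0.0366 -0.001 ]
 [ 0.0365  0.0027]
 [ 0.0361  0.0063]
 [ 0.0353  0.0099]
 [ 0.0341  0.0134]
 [ 0.0326  0.0167]
 [ 0.0308  0.0199]] 0.06366197723675814
```

Emit:
play_rows --series '[{"offset": [0.0297, -0.0215, 0], "roll": 0.0637, "jaw": -1}, {"offset": [0.0317, -0.0184, 0], "roll": 0.0637, "jaw": -1}, {"offset": [0.0333, -0.0152, 0], "roll": 0.0637, "jaw": -1}, {"offset": [0.0347, -0.0118, 0], "roll": 0.0637, "jaw": -1}, {"offset": [0.0357, -0.0082, 0], "roll": 0.0637, "jaw": -1}, {"offset": [0.0363, -0.0046, 0], "roll": 0.0637, "jaw": -1}, {"offset": [0.0366, -0.001, 0], "roll": 0.0637, "jaw": -1}, {"offset": [0.0365, 0.0027, 0], "roll": 0.0637, "jaw": -1}, {"offset": [0.0361, 0.0063, 0], "roll": 0.0637, "jaw": -1}, {"offset": [0, 0, 0], "roll": 0, "jaw": -1}]'

```text
t: 41.5
tcp_pos: [0.564, -0.1754, 0.0634]
eef_rot: [0.0, 0.994, 0.113, 0.001]
contact_force: [0.8, 0.5, 2.7]
grip_width: 0.0144
gripper_force: 58.4
```

```bash
cat > a.py <<'E'
from h import *
o=env.get_obs();P=o["tcp_pos"];C=np.array([.538,-.0688]);d=P[:2]-C;r=np.hypot(*d);a=np.arctan2(d[1],d[0])
print(P,r,np.degrees(a),"turned",a+np.radians(128.78),"tangential N",o["contact_force"][:2]@[-np.sin(a),np.cos(a)],"radial",o["contact_force"][:2]@[np.cos(a),np.sin(a)],o["contact_force"][2],o["q"][5],o["grip_width"])
E
python3 a.py
```

```text
[ 0.5640317  -0.17540176  0.0633884 ] 0.10973415330561498 -76.2771749612945 turned 0.9163471635239302 tangential N 0.9076431790681299 radial -0.2831008150978197 2.6716118328938756 1.7669997101367332 0.01440451660173699
```

Emit:
play_rows --series '[{"offset": [0.0353, 0.0099, 0], "roll": 0.0637, "jaw": -1}, {"offset": [0.0341, 0.0134, 0], "roll": 0.0637, "jaw": -1}, {"offset": [0.0082, 0.004, 0], "roll": 0.016, "jaw": -1}, {"offset": [0, 0, 0], "roll": 0, "jaw": -1}, {"offset": [0, 0, 0], "roll": 0, "jaw": -1}, {"offset": [0, 0, 0], "roll": 0, "jaw": -1}, {"offset": [0, 0, 0], "roll": 0, "jaw": -1}, {"offset": [0, 0, 0], "roll": 0, "jaw": -1}, {"offset": [0, 0, 0], "roll": 0, "jaw": -1}, {"offset": [0, 0, 0], "roll": 0, "jaw": -1}]'

```text
t: 42.5
tcp_pos: [0.5863, -0.1673, 0.0634]
eef_rot: [0.0, 0.975, 0.222, 0.001]
contact_force: [-1.9, 0.4, 5.8]
grip_width: 0.0146
gripper_force: 58.8
```

```bash
python3 a.py
```

```text
[ 0.5862869  -0.16730789  0.06337586] 0.10970610655085995 -63.886690379093075 turned 1.1326019154009392 tangential N -1.5310705412324714 radial -1.1567679940631448 5.793023490927287 1.9758270962908968 0.014592008945879887
```

Emit:
play_rows --series '[{"offset": [0.008, 0.004, 0], "roll": 0.016, "jaw": -1}, {"offset": [0.008, 0.004, 0], "roll": 0.016, "jaw": -1}, {"offset": [0, 0, 0], "roll": 0, "jaw": -1}, {"offset": [0, 0, 0], "roll": 0, "jaw": -1}, {"offset": [0, 0, 0], "roll": 0, "jaw": -1}, {"offset": [0, 0, 0], "roll": 0, "jaw": -1}, {"offset": [0, 0, 0], "roll": 0, "jaw": -1}, {"offset": [0, 0, 0], "roll": 0, "jaw": -1}, {"offset": [0, 0, 0], "roll": 0, "jaw": -1}, {"offset": [0, 0, 0], "roll": 0, "jaw": -1}]'

```text
t: 43.5
tcp_pos: [0.5907, -0.1651, 0.0634]
eef_rot: [0.0, 0.969, 0.246, 0.0]
contact_force: [-3.0, 0.4, 6.4]
grip_width: 0.0146
gripper_force: 58.9
```

```bash
python3 a.py
```

```text
[ 0.59065489 -0.16507048  0.06336166] 0.10972940240469967 -61.32366146547742 turned 1.1773352087673457 tangential N -2.4181130732715257 radial -1.731549841336704 6.4122047533559305 2.022231637543217 0.014555728550586016
```

Emit:
play_rows --series '[{"offset": [0.008, 0.0045, 0], "roll": 0.016, "jaw": -1}, {"offset": [0.006, 0.0035, 0], "roll": 0.01, "jaw": -1}, {"offset": [0, 0, 0], "roll": 0, "jaw": -1}, {"offset": [0, 0, 0], "roll": 0, "jaw": -1}, {"offset": [0, 0, 0], "roll": 0, "jaw": -1}, {"offset": [0, 0, 0], "roll": 0, "jaw": -1}, {"offset": [0, 0, 0], "roll": 0, "jaw": -1}, {"offset": [0, 0, 0], "roll": 0, "jaw": -1}, {"offset": [0, 0, 0], "roll": 0, "jaw": -1}, {"offset": [0, 0, 0], "roll": 0, "jaw": -1}]'

```text
t: 44.5
tcp_pos: [0.5909, -0.1648, 0.0633]
eef_rot: [0.0, 0.964, 0.265, -0.003]
contact_force: [-13.9, -10.9, 15.1]
grip_width: 0.0142
gripper_force: 59.8
```

```bash
python3 a.py
```

```text
[ 0.59085431 -0.16483911  0.06327297] 0.10962248898510235 -61.17418444846814 turned 1.1799440748702172 tangential N -17.40144766312035 radial 2.848924708012769 15.116306374700747 2.0586532443816017 0.014196254671693732
```

Emit:
play_rows --series '[{"offset": [-0.01, -0.006, 0], "roll": -0.016, "jaw": -1}, {"offset": [0, 0, 0], "roll": 0, "jaw": 0.3}, {"offset": [0, 0, 0], "roll": 0, "jaw": 0.3}, {"offset": [0, 0, 0], "roll": 0, "jaw": 0.3}, {"offset": [0, 0, 0], "roll": 0, "jaw": 0.3}, {"offset": [0, 0, 0.1], "roll": 0, "jaw": 0.3}, {"offset": [0, 0, 0.15], "roll": 0, "jaw": 0.3}, {"offset": [0, 0, 0.15], "roll": 0, "jaw": 0.3}, {"offset": [0, 0, 0.15], "roll": 0, "jaw": 0.3}, {"offset": [-0.1, -0.05, 0.05], "roll": 0, "jaw": 0.3}]'

```text
t: 45.5
tcp_pos: [0.5658, -0.1788, 0.2472]
eef_rot: [0.002, 0.967, 0.255, 0.003]
contact_force: [-0.2, -0.4, -0.7]
grip_width: 0.0557
gripper_force: 0.0
```

```bash
python3 - <<'E'
from h import *
M,K,o=wpose();im=env.capture("wrist");s=env.capture("scene");print(o["t"],o["tcp_pos"],o["contact_force"],o["grip_width"])
a=cv2.resize(im,(467,350))
b=cv2.resize(s[190:310,260:370],(321,350),interpolation=cv2.INTER_CUBIC)
cv2.imwrite("pics/w5.png",np.hstack([a,b]))
for z in(.1848,.187):print(proj("scene",[.538,-.0688,z]))
E
```

```text
45.5 [ 0.56584776 -0.17882556  0.24716339] [-0.23391073 -0.40636599 -0.6668199 ] 0.055666623098302635
[321.73743964 221.22027918]
[321.78348312 220.41625929]
```

View pics/w5.png

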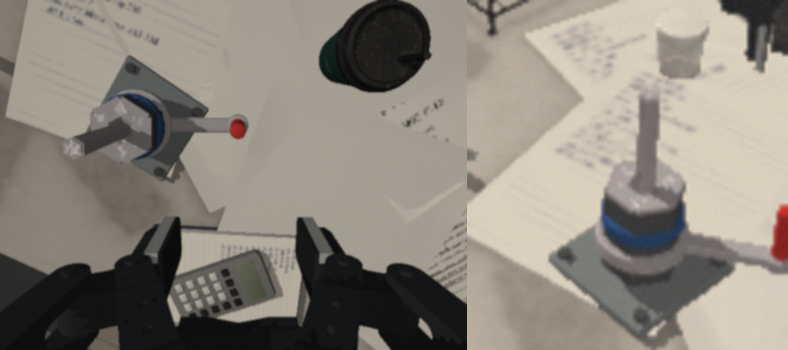

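The bar stands upright in the collet, with its top at crop (650,90). The lever is swung to its hard stop, with the grip at (238,128), and the gripper is clear.

```bash
python3 -c "
from station import env
print(env.sign_off())"
```

```text
the job is handed in; nothing more can be done
None
```

The hex bar was fed into the collet, pressed solidly onto the stop and pressed home again on its top after release, then clamped with the lever at its hard stop. The gripper is clear and the job was handed in at about 45 s; sign-off gave no verdict back.

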